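# Seat the fourth leg of a monitor riser

### The job

The wooden monitor riser lies upside down on the desk with three of its four legs fitted. Pick up the loose leg, stand it on the board in the bare corner, turned like the other legs, and push it firmly home so that it is flush against both rails of that corner at once. Finish while still gripping it and pressing it against both rails (its adhesive needs the pressure: do not let go), and leave the mug, the roll of tape and the screwdriver where they are.

Things in the scene. Friction and masses are not known exactly. Their poses are not given: they have to be found in the camera images.
- riser: Upside-down riser, fixed, pale wood: board 18 mm thick, rails 15 mm thick round all edges, rail tops 40 mm above the desk; inside 240 (x) by 380 mm (y). Origin: on the desk under the inner corner of the bare corner; board extends to +x, +y; z up. Fitted legs (36 mm along x, 56 along y, top 103 mm above desk) fill the other corners. The loose leg's origin, when seated, is at (18, 28, 18) mm here.
- corner (a point): Inner corner of the bare corner at board level: on the upper face of the board (18 mm above the desk), where the inner faces of both rails meet. Axes as the riser's.
- long_rail: The long rail beside the bare corner, rigid, fixed to the riser. Its frame is the riser's frame. It runs along y; its inner face is the plane x = 0, its body lies at x = -15 to 0 mm; top 40 mm above the desk.
- short_rail: The short rail beside the bare corner, rigid, fixed to the riser. Its frame is the riser's frame. It runs along x; its inner face is the plane y = 0, its body lies at y = -15 to 0 mm; top 40 mm above the desk.
- leg: The loose leg: rigid upright block of pale wood, 36 mm along its x, 56 mm along its y, 81 mm high, with a round black rubber foot (26 mm across, 4 mm high) on top; about 0.12 kg. It stands upright on the desk, to the right (-y) of the riser. Origin: centre of its underside; z up. A half turn about z changes nothing.
- tape: Bystander: a roll of tape lying flat, brown, 70 mm across, 24 mm high. Origin: centre of its underside.
- mug: Bystander: a white mug, 80 mm across, 90 mm high, handle to its +y. Origin: centre of its underside.
- driver: Bystander: a screwdriver about 0.2 m long lying on the desk along its x, black handle to -x, under 40 mm high.
There are look-alikes about, which are no part of the job. There is more than one size of the leg; the one meant has the size given above.

How it is judged:
By the outcome, as a careful person would: the job done as asked, in the order asked, and still so for the second after the job is handed in, while the arm keeps its last pose, push and grip.
It also fails if it takes over 38 s, if anything falls off the work surface, if the arm or the gripper's body presses on something with over 40 N, if the wrist force passes 120 N, or if a joint passes its speed limit or range.

### The arm

A 6-joint arm with a two-finger parallel gripper is mounted at the origin on the work surface. World frame = base frame: x ahead of the robot, y to its left, z up, the work surface at z = 0. Lengths are in mm, angles in rad, forces in N, time in s.
With the tool pointing down it reaches from about 350 to 775 mm from the base axis. Payload 7.3 kg.
Tool frame: the origin (TCP) lies midway between the tips of the shut fingers; the grasp point (between the pads) lies 19 mm behind it (grip_depth is the distance from the TCP to the grasp point, in mm); z points along the fingers, y is the direction in which the jaws open and shut (so a half turn about z gives the same grasp; the last joint's range is limited). The gripper opens to 92 mm and grips with 3 to 60 N. Pads are 19 mm wide; open, the fingers measure 130 mm over their backs; the gripper's body (75 mm by 190 mm) begins 47 mm behind the grasp point.
Start: joints at [0.996, 0.342, 1.524, -0, 1.275, -0.146], TCP at [218.273, 477.495, 226.741] pointing down, gripper open.
Joint ranges: [-2.53, 2.53], [-0.77, 2.02], [0.04, 2.7], [-1, 4.14], [0.28, 2.66], [-3.11, 3.11]. Speed limits (rad/s): [2.57, 2.57, 3.14, 3.14, 3.14, 3.14].

### API

Orientations are given as [roll, pitch, yaw] about the fixed x, y, z axes, in that order (R = Rz(yaw) Ry(pitch) Rx(roll)).
In Python, from plant import get_obs, capture, close_job, spot_in, silhouettes, mark_of, grip_depth gives the robot as it stands.
- The arm moves only by the tool servo_tool, never from a script. Its arguments are lists of equal length, an entry for each row: "slide": the shift along the tool's x, y, z normalised to -1 to 1, where 1 is 20 cm, a list of three; "rot": the turn, a rotation vector about the tool's x, y, z normalised to -1 to 1, where 1 is pi rad, a list of three; "claw": the finger opening in mm, from 0 to 91.8. A call has 1 to 5 rows; each row is the pose to reach, as a shift and turn from the pose commanded when the call began, along the tool's axes at that moment, turning the shorter way round; what a row does not reach only later rows make up. A row lasts 1/8 s, in which the tool goes at most 62.5 mm and 10.7 degrees, less where a joint would pass 70% of its speed; a pose out of reach is approached as far as the arm can. A call with a number of a shift or a turn outside -1 to 1 is refused whole. A call with a gripper value outside its range is refused whole. The fingers move at their own pace and stop on an object; the grip force is fixed at half the most. Time passes only in rows, so rows that repeat a pose let the fingers close. It gives the time, the measured TCP pose, the force and the opening at its end, in the units of the state.
- get_obs(): the state, without advancing time (a new reading comes with each control period).
- capture(name): name is "scene" or "top" or "wrist"; returns a dict with "frame" (400x640x3 uint8, red, green, blue), "depth" (400x640 float32, mm along the optical axis (not along the pixel's ray), 0 where there is no reading), "vertical_fov" (degrees; the focal length in pixels is half the picture's height over the tangent of half this angle, whatever the lens; pixels are square), "cx", "cy" (the principal point, pixels), "position" and "rotation" of the camera in the world. Camera axes: x right, y down, z forward; pixel columns grow to the right and rows downward; lengths in mm; the calibration is good to about 2 mm. A picture is of the moment at which its call begins.
- close_job(): hands the job in, once; it reports no verdict.
Trained networks look in the newest picture that a camera, given by its name, has taken for a name from the list of things; names that differ only in an ending like _2 or _b are one class to them, and where a whole thing is asked for, a point or a joint stands for the part that bears it (a point fixed in the world has none). Each returns a list of dicts, best first, with "confidence" (0 to 1); they miss things now and then, are a little off and sometimes report something else, mostly with a low value. They report only what shows in the picture. A call takes as long as a camera call. They do not tell look-alikes from the thing itself.
- spot_in(query, camera): "box" ([left, top, right, bottom] in pixels, round what is visible of it).
- silhouettes(query, camera): "pixels" (400x640 bool, what is visible of it) and "box" ([left, top, right, bottom] in pixels, round what is visible of it).
- mark_of(query, camera): "xy" ([column, row] in pixels: a listed point, or the origin of a listed thing).
The state is a dict: "time": time; "joint_positions": joint angles; "dq": joint speeds; "tau": joint torques, N m; "tool_pos": TCP position; "tcp_rot": TCP orientation; "contact_force": force on the tool from outside, world axes, zero at the start; "moment": the same for the moment, N m; "grip_width": finger opening in mm.
Only numpy, scipy, OpenCV 4.12 (cv2) and the standard library are available. Lean on these libraries where they do the work, as an engineer would, in place of code of your own. Each camera call takes 0.05 s, during which the arm holds its last target. There are 200 camera calls.

## Working session

There is one attempt and no reset: what is moved stays moved. The work goes in short steps, Python scripts to look and compute and a tool call to move; the robot and the scene stay as the last step left them, time stands still between calls to the robot, and variables do not carry over. Pictures are saved under pics/ and viewed, about 8 in all and at most 12, crops included, and the job is handed in when it is done.

Besides the shell and the picture viewer there is one more tool, called after "Request:" as name(argument=value, ...) on one line, values as JSON. servo_tool: Moves the arm, as the interface text tells. Scaled input: -1 to 1 covers 20 cm each way for a shift and pi rad each way for a turn. Its arguments: {"type":"object","properties":{"slide":{"type":"array","items":{"type":"array","items":{"type":"number"}}},"rot":{"type":"array","items":{"type":"array","items":{"type":"number"}}},"claw":{"type":"array","items":{"type":"number"}}},"required":["slide","rot","claw"]}

```bash
mkdir -p pics; ls; cat > h.py <<'E'
import numpy as np, cv2
from plant import *
def f(c): return 200/np.tan(np.radians(c["vertical_fov"])/2)
def pts(c, uv, d):
    uv=np.atleast_2d(uv); d=np.atleast_1d(d)
    p=np.c_[(uv[:,0]-c["cx"])/f(c)*d,(uv[:,1]-c["cy"])/f(c)*d,d]
    return p@np.array(c["rotation"]).T+np.array(c["position"])
def cloud(c):
    v,u=np.mgrid[0:400,0:640]
    return pts(c,np.c_[u.ravel(),v.ravel()],c["depth"].ravel()).reshape(400,640,3)
def save(c,n): cv2.imwrite("pics/"+n+".png",c["frame"][:,:,::-1])
E
python3 - <<'E'
from h import *
print(get_obs())
for n in ("top","scene"):
    c=capture(n); save(c,n); P=cloud(c)
    np.savez(n+".npz",P=P,d=c["depth"],im=c["frame"])
    print(n,c["position"],np.round(c["rotation"],3).tolist(),f(c))
    for q in ("leg","corner","riser","mug","tape","driver"):
        for s in (silhouettes(q,n) if q!="corner" else mark_of(q,n)):
            if "pixels" in s:
                p=P[s["pixels"]&(c["depth"]>0)]; print(q,round(s["confidence"],2),s["box"],np.median(p,0).round(),p.min(0).round(),p.max(0).round())
            else: print(q,s)
E
```

```text
pics
{'time': 0.0, 'joint_positions': array([ 9.95973442e-01,  3.42721955e-01,  1.52501665e+00, -2.99875679e-05,
        1.27540390e+00, -1.45976551e-01]), 'dq': array([-0.00053241,  0.00018599, -0.00167035, -0.00083569,  0.00094391,
        0.00179857]), 'tau': array([-2.34065956e-03, -4.31260943e+01, -2.44219494e+01,  7.15523330e-02,
        5.61645732e-02, -9.53702670e-05]), 'tool_pos': array([218.05792223, 477.12160051, 226.04549542]), 'tcp_rot': array([-3.14005512e+00, -1.97068640e-04,  2.71275492e+00]), 'contact_force': array([ 0.14197632, -0.4504814 , -0.76121564]), 'moment': array([ 0.00627318,  0.01976911, -0.00288153]), 'grip_width': 91.85273065455866}Traceback (most recent call last):
  File "<stdin>", line 4, in <module>
  File "h.py", line 10, in cloud
    return pts(c,np.c_[u.ravel(),v.ravel()],c["depth"].ravel()).reshape(400,640,3)
           ~~~^^^^^^^^^^^^^^^^^^^^^^^^^^^^^^^^^^^^^^^^^^^^^^^^^
  File "h.py", line 7, in pts
    return p@np.array(c["rotation"]).T+np.array(c["position"])
           ~~~~~~~~~~~~~~~~~~~~~~~~~~~^~~~~~~~~~~~~~~~~~~~~~~~
ValueError: operands could not be broadcast together with shapes (256000,) (3,)
```

```bash
sed -i 's/np.array(c\["rotation"\]).T/Rt.from_euler("xyz",c["rotation"]).as_matrix().T/; 1a from scipy.spatial.transform import Rotation as Rt' h.py
python3 - <<'E'
from h import *
for n in ("top","scene"):
    c=capture(n); save(c,n); P=cloud(c)
    np.savez(n+".npz",P=P,d=c["depth"],im=c["frame"])
    print(n,c["position"],np.round(c["rotation"],3).tolist(),f(c))
    for q in ("leg","corner","riser","mug","tape","driver"):
        for s in (silhouettes(q,n) if q!="corner" else mark_of(q,n)):
            if "pixels" in s:
                p=P[s["pixels"]&(c["depth"]>0)]; print(q,round(s["confidence"],2),s["box"],np.median(p,0).round(),np.percentile(p,2,axis=0).round(),np.percentile(p,98,axis=0).round())
            else: print(q,s)
E
```

```text
top [ 362.09611387 -234.33356357  852.70857382] [-2.983, 0.004, -1.567] 399.214758534911
leg 0.8 [323.0, 140.7, 344.5, 170.6] [ 583. -265.   59.] [ 565. -285.    9.] [ 608. -246.   64.]
leg 0.77 [356.4, 68.2, 394.9, 129.7] [ 682. -348.  107.] [ 651. -387.    3.] [ 730. -318.  116.]
leg 0.59 [366.8, 130.7, 401.5, 170.9] [ 580. -365.   78.] [ 558. -395.    4.] [ 608. -339.   84.]
corner {'xy': [219.6, 183.8], 'confidence': 0.84}
riser 0.68 [16.6, 58.1, 233.7, 198.9] [636. 169.  17.] [502. -42.  11.] [764. 354.  98.]
mug 0.8 [426.5, 199.0, 481.6, 249.7] [ 432. -522.   38.] [ 391. -546.    1.] [ 479. -468.   89.]
tape 0.93 [319.1, 193.0, 349.4, 226.5] [ 463. -268.   21.] [ 436. -302.    2.] [ 499. -239.   25.]
driver 0.69 [385.0, 232.6, 404.8, 329.8] [ 358. -396.   20.] [ 232. -410.   -1.] [ 417. -380.   26.]
scene [863.06774588 364.47923113 560.72761653] [-2.167, -0.012, 2.595] 396.85962604218435
leg 0.65 [187.1, 173.4, 238.6, 240.6] [ 700. -335.   69.] [ 651. -382.   -0.] [ 736. -316.  115.]
leg 0.58 [245.3, 174.4, 266.7, 214.1] [ 593. -351.   54.] [ 558. -389.    2.] [ 614. -336.   84.]
corner {'xy': [361.8, 282.0], 'confidence': 0.57}
riser 0.85 [230.9, 265.9, 507.3, 400.0] [615.  65.  18.] [505. -37.  15.] [774. 216.  98.]
riser 0.28 [244.4, 172.0, 266.9, 213.7] [ 593. -351.   55.] [ 557. -387.    3.] [ 613. -336.   84.]
mug 0.72 [263.8, 130.2, 302.1, 173.7] [ 440. -481.   58.] [ 393. -545.    3.] [ 481. -466.   88.]
mug 0.71 [228.6, 268.2, 504.9, 400.0] [615.  66.  18.] [505. -37.  15.] [773. 217.  98.]
tape 0.67 [305.8, 198.5, 339.5, 226.2] [ 471. -265.   15.] [ 437. -299.   -1.] [ 503. -234.   24.]
driver 0.79 [314.8, 159.7, 369.6, 179.9] [ 368. -387.   18.] [ 275. -405.    5.] [ 418. -378.   25.]
```

View pics/top.png

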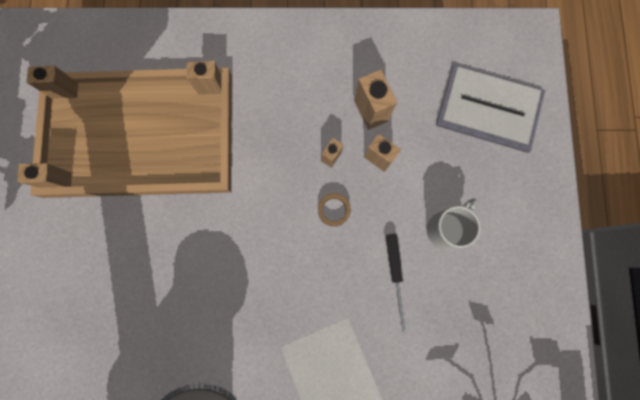

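View pics/scene.png

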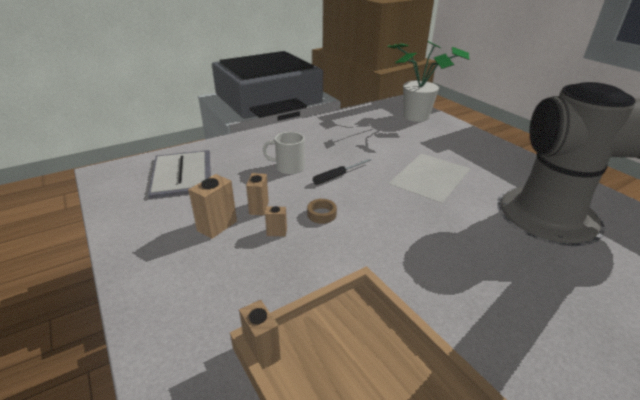

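The image shows three look-alike legs in the top picture: (333,152), about 64 mm high; (382,150), about 84 mm; and (376,95), about 115 mm. With its foot the wanted leg is 85 mm high, so the one at (382,150) fits. The bare corner is at about (220,184). I'll confirm both with one crop and fit the geometry.

```bash
python3 - <<'E'
from h import *
t=np.load("top.npz"); P=t["P"]; im=t["im"]
crop=cv2.resize(im[50:210,200:420],None,fx=3.6,fy=3.6,interpolation=cv2.INTER_CUBIC); cv2.imwrite("pics/crop.png",crop[:,:,::-1])
def rect(p): return cv2.minAreaRect(p[:,:2].astype(np.float32))
X=P.reshape(-1,3)
for n in ("top","scene"):
    Y=np.load(n+".npz")["P"].reshape(-1,3)
    for z0,z1,lo,hi,l in ((72,92,(540,-410),(625,-330),"mid"),(105,125,(640,-400),(740,-305),"big"),(55,70,(550,-300),(620,-235),"small")):
        p=Y[(Y[:,2]>z0)&(Y[:,2]<z1)&(Y[:,0]>lo[0])&(Y[:,0]<hi[0])&(Y[:,1]>lo[1])&(Y[:,1]<hi[1])]
        print(n,l,len(p),rect(p),np.percentile(p[:,2],[50,95]))
# rails
for n in ("top","scene"):
    Y=np.load(n+".npz")["P"].reshape(-1,3)
    k=(Y[:,2]>35)&(Y[:,2]<44)&(Y[:,0]>460)&(Y[:,0]<800)&(Y[:,1]>-70)&(Y[:,1]<420)
    p=Y[k]; print(n,len(p),np.median(p[:,2]))
    b=p[(p[:,1]<-5)&(p[:,0]<720)&(p[:,0]>525)]; l=p[(p[:,0]<535)&(p[:,1]>0)&(p[:,1]<330)]
    L=[]
    for q in (b,l):
        vx=cv2.fitLine(q[:,:2].astype(np.float32),cv2.DIST_HUBER,0,.01,.01).ravel(); L.append(vx); 
        d=(q[:,:2]-vx[2:])@np.array([-vx[1],vx[0]]); print(len(q),vx,np.degrees(np.arctan2(vx[1],vx[0])),np.percentile(d,[3,97]))
    A=np.c_[L[0][:2],-L[1][:2]]; s=np.linalg.solve(A,L[1][2:]-L[0][2:]); print("centreline cross",L[0][2:]+s[0]*L[0][:2])
    print(rect(p))
E
```

```text
top mid 512 ((585.5103759765625, -369.3227233886719), (55.733856201171875, 37.851585388183594), 52.765750885009766) [79.35467926 84.21193495]
top big 933 ((694.5918579101562, -353.6578369140625), (77.19490814208984, 50.321746826171875), 24.007020950317383) [109.42682804 115.23557396]
top small 276 ((588.9722900390625, -265.7648620605469), (27.37664222717285, 43.63533020019531), 58.10759735107422) [59.96315291 63.84522079]
scene mid 257 ((584.313232421875, -367.98822021484375), (59.65201187133789, 36.69486999511719), 53.21651077270508) [79.84644766 84.00235818]
scene big 534 ((693.2504272460938, -351.7551574707031), (77.21774291992188, 52.45697784423828), 25.144878387451172) [109.84481576 115.76640032]
scene small 194 ((587.9366455078125, -264.63226318359375), (32.02178192138672, 42.980709075927734), 55.899871826171875) [60.38240103 64.12592081]
top 3802 37.76332298329811
644 [ 9.9957556e-01  2.9133040e-02  6.2214014e+02 -3.7384270e+01] 1.6694363 [-7.29008908  7.36892801]
1169 [ 2.8718293e-02 -9.9958754e-01  5.0895114e+02  1.6567101e+02] -88.35433 [-7.42187314  7.67984658]
centreline cross [514.87476  -40.510563]
((636.84228515625, 161.41207885742188), (271.3948974609375, 412.3168029785156), 1.8312134742736816)
scene 3677 39.07868347415172
846 [ 9.9958324e-01  2.8866874e-02  6.2136169e+02 -3.5070293e+01] 1.6541797 [-8.69338603  6.87489037]
1611 [ 3.4368496e-02 -9.9940926e-01  5.1001096e+02  1.4123567e+02] -88.03044 [-8.46866627  6.89818913]
centreline cross [516.17834  -38.107872]
((636.8430786132812, 105.61131286621094), (271.496826171875, 300.48919677734375), 1.8526400327682495)
```

View pics/crop.png

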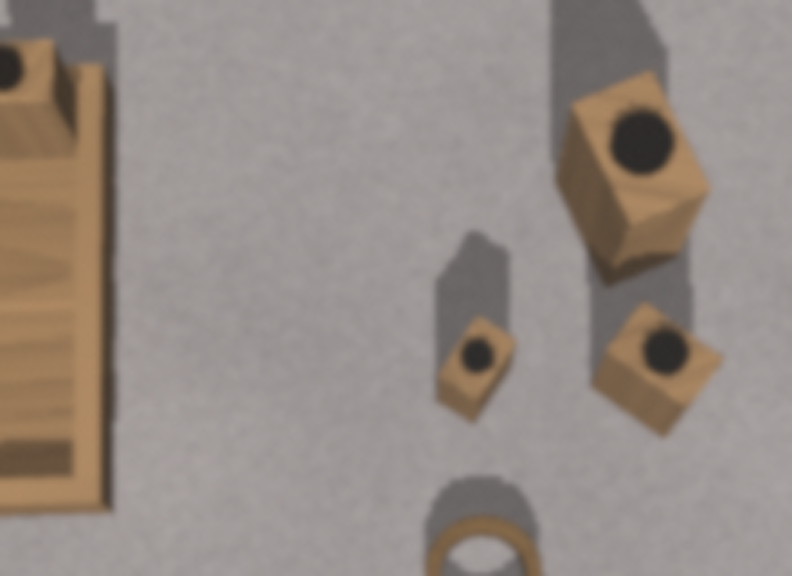

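The crop confirms the middle-size leg at crop (655,350): its top face measures 56×37 mm and it is 81+4 mm high. The big one is 77×51 mm and the small one 44×28 mm. I'll move above it.

```bash
cat >> h.py <<'E'
def go(x,y,z,yawdeg):
    "scaled tool-frame delta from the measured pose to a tool-down world pose"
    o=get_obs(); R=Rt.from_euler("xyz",o["tcp_rot"]); T=Rt.from_euler("xyz",[np.pi,0,np.radians(yawdeg)])
    print("at",np.round(o["tool_pos"],1),np.degrees(o["tcp_rot"]).round(2),"F",o["contact_force"].round(1),"w",round(o["grip_width"],1),"t",round(o["time"],2))
    print("slide",np.round(R.inv().apply(np.array([x,y,z])-o["tool_pos"])/200,4),"rot",np.round((R.inv()*T).as_rotvec()/np.pi,4))
E
python3 -c "
from h import *
go(370,200,226,104);go(585,-368,226,53)"
```

```text
at [218.3 477.5 226.8] [179.99   0.   155.43] F [ 0.1  0.1 -0.1] w 91.8 t 0.75
slide [-1.2668 -0.9464  0.0037] rot [ 0.     -0.      0.2857]
at [218.3 477.5 226.8] [179.99   0.   155.43] F [ 0.1  0.1 -0.1] w 91.8 t 0.75
slide [-3.4253 -3.0824  0.0035] rot [ 0.     -0.      0.5691]
```

Request:
servo_tool(slide=[[-1,-0.8,0],[-1,-0.8,0],[-1,-0.8,0],[-1,-0.8,0],[-1,-0.8,0]], rot=[[0,0,0.2857],[0,0,0.2857],[0,0,0.2857],[0,0,0.2857],[0,0,0.2857]], claw=[91.8,91.8,91.8,91.8,91.8])

```text
time: 1.38
tool_pos: [335.2, 245.7, 227.0]
tcp_rot: [3.141, 0.001, 1.804]
contact_force: [-0.2, 1.1, 0.6]
grip_width: 91.8
```

```bash
python3 -c "
from h import *
go(585,-368,226,53)"
```

```text
at [335.2 245.7 227. ] [1.7996e+02 3.0000e-02 1.0337e+02] F [-0.2  1.1  0.6] w 91.8 t 1.38
slide [-3.2742  0.5052  0.0072] rot [3.000e-04 1.000e-04 2.798e-01]
```

Request:
servo_tool(slide=[[-1,0.15,0],[-1,0.15,0],[-1,0.15,0],[-1,0.15,0]], rot=[[0,0,0],[0,0,0],[0,0,0],[0,0,0]], claw=[91.8,91.8,91.8,91.8])

```text
time: 1.88
tool_pos: [412.2, 59.1, 226.8]
tcp_rot: [3.141, 0.001, 1.811]
contact_force: [0.4, 0.6, -0.8]
grip_width: 91.6
```

Request:
servo_tool(slide=[[-1,0.15,0],[-1,0.15,0],[-1,0.15,0],[-1,0.15,0]], rot=[[0,0,0],[0,0,0],[0,0,0],[0,0,0]], claw=[91.8,91.8,91.8,91.8])

```text
time: 2.38
tool_pos: [489.6, -126.9, 226.3]
tcp_rot: [-3.142, 0.0, 1.812]
contact_force: [-0.0, 0.8, 0.4]
grip_width: 91.6
```

```bash
python3 -c "
from h import *
go(585,-368,226,53)"
```

```text
at [ 489.6 -126.9  226.3] [-180.      0.    103.85] F [-0.   0.8  0.4] w 91.6 t 2.38
slide [-1.2845  0.1749  0.0014] rot [0.     0.     0.2825]
```

Request:
servo_tool(slide=[[-1,0.16,0],[-1,0.16,0],[-1,0.16,0],[-1,0.16,0],[-1,0.16,0]], rot=[[0,0,0.2825],[0,0,0.2825],[0,0,0.2825],[0,0,0.2825],[0,0,0.2825]], claw=[91.8,91.8,91.8,91.8,91.8])

```text
time: 3.0
tool_pos: [568.6, -310.5, 225.7]
tcp_rot: [-3.14, -0.001, 0.922]
contact_force: [0.5, -0.1, 0.7]
grip_width: 91.9
```

```bash
cat > w.py <<'E'
from h import *
import sys
c=capture("wrist"); save(c,sys.argv[1]); P=cloud(c); np.savez("wrist.npz",P=P,im=c["frame"])
print(np.round(c["position"]),np.round(c["rotation"],2))
for s in silhouettes("leg","wrist"):
    p=P[s["pixels"]&(c["depth"]>0)]; p=p[np.isfinite(p).all(1)]; q=p[p[:,2]>np.percentile(p[:,2],97)-10]
    print(round(s["confidence"],2),s["box"],np.percentile(p[:,2],[5,50,98]).round(1),cv2.minAreaRect(q[:,:2].astype(np.float32)))
go(585,-368,226,53)
E
python3 w.py w1
```

```text
[ 609. -259.  384.] [ 2.89  0.   -0.65]
0.87 [291.6, 130.5, 330.4, 161.7] [60.2 61.7 65.4] ((588.5153198242188, -265.30938720703125), (27.142980575561523, 42.59103012084961), 58.530799865722656)
0.63 [342.0, 187.1, 379.4, 245.2] [23.  80.7 85.7] ((585.090576171875, -368.98443603515625), (55.9327507019043, 35.944427490234375), 53.16594314575195)
at [ 568.5 -309.5  226.3] [-1.7992e+02 -4.0000e-02  5.3160e+01] F [ 0.2  0.3 -0.2] w 91.5 t 3.1
slide [-0.1846  0.2416  0.0008] rot [-0.0005 -0.0002  0.0009]
```

View pics/w1.png

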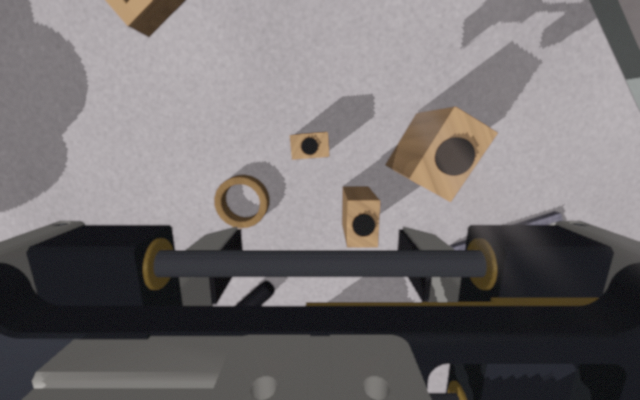

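The wrist view shows the wanted leg at (361,216), measuring 55.9×35.9 mm at yaw 53.2°. The big leg at (445,155) is 116 mm high and close to the gripper body. I'll grip high so that the body clears it.

```bash
python3 -c "
from h import *
go(582,-373,130,53.2);go(582,-373,53,53.2)"
```

```text
at [ 568.5 -309.5  226.3] [-1.7992e+02 -4.0000e-02  5.3160e+01] F [ 0.2  0.3 -0.2] w 91.5 t 3.1
slide [-0.2139  0.2453  0.4808] rot [-0.0005 -0.0002 -0.0002]
at [ 568.5 -309.5  226.3] [-1.7992e+02 -4.0000e-02  5.3160e+01] F [ 0.2  0.3 -0.2] w 91.5 t 3.1
slide [-0.2141  0.2458  0.8658] rot [-0.0005 -0.0002 -0.0002]
```

Request:
servo_tool(slide=[[-0.214,0.245,0.2],[-0.214,0.245,0.48],[-0.214,0.245,0.48],[-0.214,0.245,0.48]], rot=[[0,0,0],[0,0,0],[0,0,0],[0,0,0]], claw=[91.8,91.8,91.8,91.8])

```text
time: 3.6
tool_pos: [582.7, -373.7, 132.8]
tcp_rot: [3.14, -0.0, 0.93]
contact_force: [-0.6, 0.1, 0.6]
grip_width: 91.8
```

```bash
python3 -c "
from h import *
go(582,-373,53,53.2)"
```

```text
at [ 582.7 -373.7  132.8] [ 1.799e+02 -2.000e-02  5.330e+01] F [-0.6  0.1  0.6] w 91.8 t 3.6
slide [ 0.0007 -0.0055  0.3991] rot [ 0.0006 -0.0001  0.0005]
```

Request:
servo_tool(slide=[[0,-0.003,0.2],[0,-0.003,0.386],[0,-0.003,0.386],[0,-0.003,0.386]], rot=[[0,0,0],[0,0,0],[0,0,0],[0,0,0]], claw=[91.8,91.8,91.8,91.8])

```text
time: 4.1
tool_pos: [583.0, -374.9, 57.3]
tcp_rot: [3.136, 0.0, 0.929]
contact_force: [0.3, -0.7, 0.9]
grip_width: 91.8
```

Request:
servo_tool(slide=[[0,0,0],[0,0,0],[0,0,0],[0,0,0],[0,0,0]], rot=[[0,0,0],[0,0,0],[0,0,0],[0,0,0],[0,0,0]], claw=[20,20,20,20,20])

```text
time: 4.72
tool_pos: [581.1, -374.3, 53.4]
tcp_rot: [-3.141, -0.0, 0.928]
contact_force: [0.3, 1.0, 0.2]
grip_width: 46.4
```

Request:
servo_tool(slide=[[0,0,0],[0,0,0],[0,0,0]], rot=[[0,0,0],[0,0,0],[0,0,0]], claw=[20,20,20])

```text
time: 5.1
tool_pos: [581.1, -374.3, 53.4]
tcp_rot: [-3.141, -0.0, 0.928]
contact_force: [0.3, -0.2, 0.1]
grip_width: 35.9
```

Gripped at 35.9 mm. Lifting.

Request:
servo_tool(slide=[[0,0,-0.2],[0,0,-0.5],[0,0,-0.55],[0,0,-0.55]], rot=[[0,0,0],[0,0,0],[0,0,0],[0,0,0]], claw=[20,20,20,20])

```text
time: 5.6
tool_pos: [581.2, -374.3, 163.9]
tcp_rot: [3.141, -0.0, 0.928]
contact_force: [-0.1, -0.7, -0.9]
grip_width: 35.9
```

```bash
python3 -c "
from h import *
go(547.5,-2,165,91.7)"
```

```text
at [ 581.2 -374.3  163.9] [179.95  -0.    53.16] F [-0.1 -0.7 -0.9] w 35.9 t 5.6
slide [ 1.3888 -1.2513 -0.0066] rot [ 3.000e-04  1.000e-04 -2.141e-01]
```

Request:
servo_tool(slide=[[0.9,-0.8,0],[0.9,-0.8,0],[0.9,-0.8,0],[0.9,-0.8,0]], rot=[[0,0,-0.214],[0,0,-0.214],[0,0,-0.214],[0,0,-0.214]], claw=[20,20,20,20])

```text
time: 6.1
tool_pos: [559.3, -131.6, 161.1]
tcp_rot: [-3.138, -0.002, 1.605]
contact_force: [0.0, 0.5, -0.4]
grip_width: 36.0
```

```bash
python3 -c "
from h import *
go(547.5,-2,165,91.7)"
```

```text
at [ 559.3 -131.6  161.1] [-1.7977e+02 -1.2000e-01  9.1950e+01] F [ 0.   0.5 -0.4] w 36.0 t 6.1
slide [ 0.6497 -0.0372 -0.0179] rot [-0.0013 -0.0007  0.0014]
```

Request:
servo_tool(slide=[[0.2,-0.03,0],[0.2,-0.03,0],[0.2,-0.03,0]], rot=[[0,0,0],[0,0,0],[0,0,0]], claw=[20,20,20])

```text
time: 6.48
tool_pos: [553.5, -94.8, 162.2]
tcp_rot: [-3.139, -0.0, 1.6]
contact_force: [-0.4, -0.3, -1.8]
grip_width: 35.8
```

```bash
cat > r.py <<'E'
from h import *
import sys
c=capture("wrist"); save(c,sys.argv[1]); P=cloud(c); np.savez("wrist2.npz",P=P,im=c["frame"])
for m in mark_of("corner","wrist"): 
    u,v=m["xy"]; print("corner",m["xy"],m["confidence"], P[int(v),int(u)])
Y=P.reshape(-1,3)
k=(Y[:,2]>34)&(Y[:,2]<45)&(Y[:,0]>495)&(Y[:,0]<780)&(Y[:,1]>-60)&(Y[:,1]<420); p=Y[k]; print(len(p),np.median(p[:,2]),p.min(0),p.max(0))
b=p[(p[:,1]<-15)&(p[:,0]<720)&(p[:,0]>530)]; l=p[(p[:,0]<530)&(p[:,1]>-20)&(p[:,1]<330)]
L=[]
for q in (b,l):
    if len(q)<30: print("few",len(q)); continue
    vx=cv2.fitLine(q[:,:2].astype(np.float32),cv2.DIST_HUBER,0,.01,.01).ravel(); L.append(vx)
    d=(q[:,:2]-vx[2:])@np.array([-vx[1],vx[0]]); print(len(q),vx.round(3),np.degrees(np.arctan2(vx[1],vx[0])),np.percentile(d,[1,3,97,99]).round(1))
if len(L)==2:
    A=np.c_[L[0][:2],-L[1][:2]]; s=np.linalg.solve(A,L[1][2:]-L[0][2:]); print("cross",L[0][2:]+s[0]*L[0][:2])
go(547.5,-2,165,91.7)
E
python3 r.py w2
```

```text
corner [291.7, 132.2] 0.55 [524.64882567 -33.0142853   38.75550083]
8418 39.89363225506352 [504.34232616 -47.51030365  34.00676038] [778.5188727   85.70356055  44.9949976 ]
3171 [ 1.00000e+00  3.10000e-02  6.25049e+02 -3.68230e+01] 1.7739431 [-7.5 -7.3  6.7  6.9]
2048 [ 2.90000e-02 -1.00000e+00  5.13323e+02  3.06040e+01] -88.31692 [-7.7 -7.4  7.1  7.2]
cross [515.4043  -40.21851]
at [553.8 -95.6 162.6] [-1.7993e+02 -2.0000e-02  9.1600e+01] F [ 0.4  0.6 -1.2] w 35.9 t 6.58
slide [ 0.4685 -0.0182 -0.0118] rot [-0.0004 -0.0001 -0.0005]
```

View pics/w2.png

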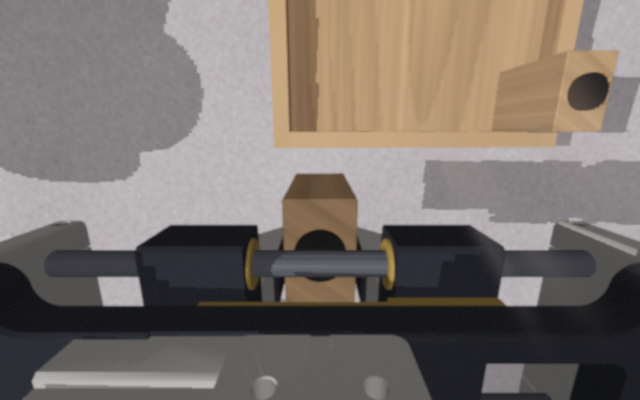

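The wrist view shows the bare inner corner at (290,131) and the held leg upright at (320,235). Corner: (522.7, -32.5), yaw 1.73°. Next I go over the board, about 8 mm off both rails.

Request:
servo_tool(slide=[[0.466,-0.018,0],[0.466,-0.018,0],[0.466,-0.018,0.2],[0.466,-0.018,0.35],[0.466,-0.018,0.35]], rot=[[0,0,-0.0007],[0,0,-0.0007],[0,0,-0.0007],[0,0,-0.0007],[0,0,-0.0007]], claw=[20,20,20,20,20])

```text
time: 7.2
tool_pos: [546.1, -2.2, 91.2]
tcp_rot: [-3.136, -0.001, 1.601]
contact_force: [-0.4, 0.0, -0.4]
grip_width: 36.0
```

Request:
servo_tool(slide=[[0,0,0],[0,0,0]], rot=[[0,0,0],[0,0,0]], claw=[20,20])

```text
time: 7.45
tool_pos: [548.6, -2.0, 94.9]
tcp_rot: [3.139, 0.0, 1.602]
contact_force: [0.8, 0.1, -1.6]
grip_width: 35.5
```

```bash
python3 -c "
from h import *
go(547.8,-2.3,72,91.73)"
```

```text
at [548.6  -2.   94.9] [1.7985e+02 2.0000e-02 9.1770e+01] F [ 0.8  0.1 -1.6] w 35.5 t 7.45
slide [-0.0012 -0.0043  0.1145] rot [0.0009 0.0001 0.0002]
```

Request:
servo_tool(slide=[[0,-0.004,0.06],[0,-0.004,0.1],[0,-0.004,0.11],[0,-0.004,0.115],[0,-0.004,0.118]], rot=[[0,0,0],[0,0,0],[0,0,0],[0,0,0],[0,0,0]], claw=[20,20,20,20,20])

```text
time: 8.07
tool_pos: [546.1, -1.4, 71.2]
tcp_rot: [-3.14, 0.0, 1.603]
contact_force: [-7.3, 0.4, 17.8]
grip_width: 36.0
```

Request:
servo_tool(slide=[[0,0,0.003],[0,0,0.005]], rot=[[0,0,0],[0,0,0]], claw=[20,20])

```text
time: 8.32
tool_pos: [546.1, -1.5, 71.2]
tcp_rot: [-3.141, 0.0, 1.603]
contact_force: [-10.6, -0.5, 24.6]
grip_width: 36.1
```

Contact with the board. I'll relieve the push, open, go down 23 mm and grip again lower for a stiffer push.

Request:
servo_tool(slide=[[0,0,-0.014],[0,0,-0.014],[0,0,-0.014],[0,0,-0.014],[0,0,-0.014]], rot=[[0,0,0],[0,0,0],[0,0,0],[0,0,0],[0,0,0]], claw=[20,20,60,60,60])

```text
time: 8.95
tool_pos: [546.8, -1.5, 71.6]
tcp_rot: [-3.141, -0.0, 1.602]
contact_force: [-0.5, -0.5, -0.1]
grip_width: 58.6
```

```bash
python3 -c "
from h import *
go(547.8,3,48.5,91.73)"
```

```text
at [546.8  -1.5  71.6] [-1.7999e+02 -1.0000e-02  9.1800e+01] F [-0.5 -0.5 -0.1] w 58.6 t 8.95
slide [0.0224 0.0057 0.1153] rot [-0.     -0.      0.0004]
```

Request:
servo_tool(slide=[[0.033,0,0.02],[0.033,0,0.08],[0.033,0,0.115],[0.033,0,0.115],[0.033,0,0.115]], rot=[[0,0,0],[0,0,0],[0,0,0],[0,0,0],[0,0,0]], claw=[60,60,60,60,20])

```text
time: 9.57
tool_pos: [546.7, 5.0, 48.7]
tcp_rot: [3.142, -0.0, 1.602]
contact_force: [-1.0, -0.0, -0.1]
grip_width: 54.1
```

Request:
servo_tool(slide=[[0,0,0],[0,0,0],[0,0,0],[0,0,0],[0,0,0]], rot=[[0,0,0],[0,0,0],[0,0,0],[0,0,0],[0,0,0]], claw=[20,20,20,20,20])

```text
time: 10.2
tool_pos: [546.7, 5.1, 49.0]
tcp_rot: [3.141, 0.0, 1.602]
contact_force: [-0.0, -0.6, 3.8]
grip_width: 35.6
```

```bash
python3 -c "
from h import *
go(547.8,3,48.5,91.73)
c=capture('scene');save(c,'s2');cv2.imwrite('pics/s2c.png',cv2.resize(c['frame'][200:400,220:520,::-1],None,fx=2.5,fy=2.5))"
```

```text
at [546.7   5.1  49. ] [179.97   0.    91.8 ] F [-0.  -0.6  3.8] w 35.6 t 10.2
slide [-0.0104  0.0051  0.0024] rot [0.0001 0.     0.0004]
```

View pics/s2c.png

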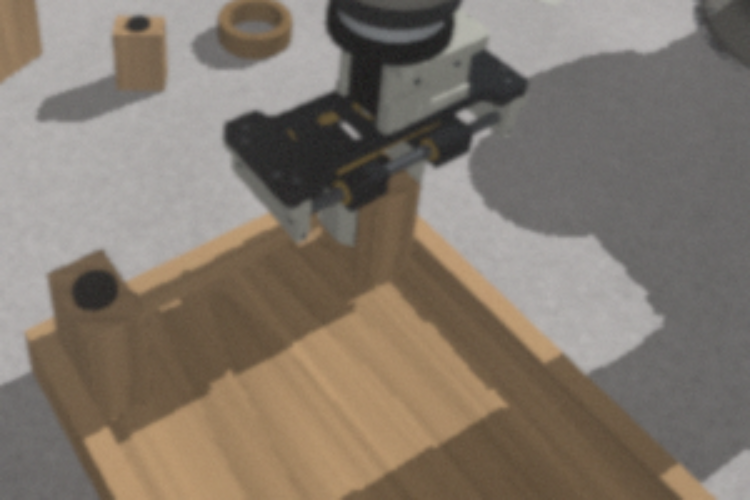

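The scene shows the leg standing on the board next to the corner, gripped low at crop (390,230). Gaps are about 7 mm in x and 9 mm in y. I'll slide it into the corner.

Request:
servo_tool(slide=[[-0.02,-0.02,0],[-0.035,-0.028,0],[-0.04,-0.03,0],[-0.042,-0.032,0],[-0.044,-0.034,0]], rot=[[0,0,0],[0,0,0],[0,0,0],[0,0,0],[0,0,0]], claw=[20,20,20,20,20])

```text
time: 10.88
tool_pos: [540.9, -3.5, 49.0]
tcp_rot: [3.139, -0.001, 1.602]
contact_force: [4.2, 6.1, 3.6]
grip_width: 36.2
```

Request:
servo_tool(slide=[[-0.002,-0.002,0],[-0.004,-0.004,0],[-0.006,-0.006,0]], rot=[[0,0,0],[0,0,0],[0,0,0]], claw=[20,20,20])

```text
time: 11.25
tool_pos: [540.8, -3.6, 49.1]
tcp_rot: [3.137, -0.002, 1.602]
contact_force: [7.8, 12.4, 1.1]
grip_width: 35.6
```

Both rails are touched. I'll add down force and more push toward the long rail.

Request:
servo_tool(slide=[[0,0,0.006],[0,-0.004,0.012],[-0.001,-0.008,0.016],[-0.002,-0.01,0.016]], rot=[[0,0,0],[0,0,0],[0,0,0],[0,0,0]], claw=[20,20,20,20])

```text
time: 11.75
tool_pos: [540.6, -3.6, 49.0]
tcp_rot: [3.132, -0.002, 1.602]
contact_force: [4.8, 15.5, 22.6]
grip_width: 36.4
```

```bash
python3 -c "
from h import *
go(540.8,-3.6,49,91.73); print(get_obs()['moment'])"; python3 w.py w3
```

```text
at [540.6  -3.6  49. ] [ 1.7945e+02 -1.1000e-01  9.1790e+01] F [ 4.8 15.5 22.6] w 36.4 t 11.75
slide [-0.0002  0.0008  0.    ] rot [ 0.0031 -0.0006  0.0003]
[ 2.49249491 -0.53835225  0.13313966]
[537.  62. 207.] [ 2.89 -0.01  0.03]
0.67 [275.8, 190.1, 366.4, 302.7] [ 38.1  98.6 103.6] ((540.0816650390625, 7.115299224853516), (36.43953323364258, 34.14746856689453), 1.4817039966583252)
0.38 [253.0, 0.0, 294.2, 232.5] [26.6 39.7 41.2] ((512.4130249023438, 63.899261474609375), (16.592159271240234, 127.0394515991211), 1.8732283115386963)
at [540.7  -3.5  49. ] [ 1.7944e+02 -1.1000e-01  9.1790e+01] F [ 4.4 14.6 22.6] w 35.7 t 11.85
slide [-1.8266  0.1731 -0.8867] rot [ 0.0028 -0.0016  0.2155]
```

View pics/w3.png

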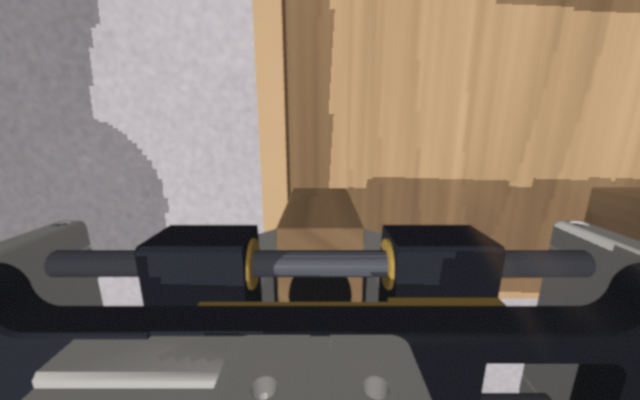

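The leg sits in the corner, centred at about (320,240) in the image. The tool leans 0.5° from compliance and the x push is weak. I'll ease the down push, correct the lean and push harder toward the long rail.

Request:
servo_tool(slide=[[0,-0.006,-0.005],[0,-0.012,-0.008],[-0.001,-0.018,-0.008],[-0.001,-0.022,-0.008]], rot=[[0.001,0,0],[0.002,0,0],[0.003,0,0],[0.003,0,0]], claw=[20,20,20,20])

```text
time: 12.35
tool_pos: [538.9, -3.8, 49.2]
tcp_rot: [3.136, -0.002, 1.602]
contact_force: [18.4, 16.1, 1.9]
grip_width: 36.0
```

```bash
python3 -c "
from h import *
go(540.8,-3.6,49,91.73); print(get_obs()['moment'])"
```

```text
at [538.9  -3.8  49.2] [ 1.7968e+02 -1.2000e-01  9.1770e+01] F [18.4 16.1  1.9] w 36.0 t 12.35
slide [0.0005 0.0093 0.0009] rot [ 0.0018 -0.0007  0.0002]
[ 2.85906429 -3.36298394  0.25798774]
```

Request:
servo_tool(slide=[[0,0,0.003],[0,-0.002,0.006],[0,-0.004,0.006],[0,-0.004,0.006]], rot=[[0.001,0,0],[0.002,-0.0007,0],[0.0025,-0.0007,0],[0.0025,-0.0007,0]], claw=[20,20,20,20])

```text
time: 12.85
tool_pos: [539.0, -3.7, 49.0]
tcp_rot: [3.142, 0.0, 1.602]
contact_force: [15.8, 16.4, 9.7]
grip_width: 36.1
```

```bash
python3 -c "
from h import *
go(540.8,-3.6,49,91.73); print(get_obs()['moment'])
for n in ('scene','top'):
    c=capture(n); P=cloud(c); save(c,n+'3')
    for s in silhouettes('leg',n):
        p=P[s['pixels']&(c['depth']>0)]; print(n,s['box'],np.median(p,0).round(),np.percentile(p[:,2],95))
    if n=='scene': cv2.imwrite('pics/s3c.png',cv2.resize(c['frame'][220:350,300:460,::-1],None,fx=4.5,fy=4.5,interpolation=cv2.INTER_CUBIC))
"
```

```text
at [539.   -3.7  49. ] [1.800e+02 2.000e-02 9.177e+01] F [15.8 16.4  9.7] w 36.1 t 12.85
slide [0.     0.009  0.0001] rot [0.     0.0001 0.0002]
[ 2.94022067 -3.12853448  0.18490416]
scene [348.1, 255.1, 386.9, 308.5] [547.  23.  60.] 98.68512955753329
scene [188.0, 174.4, 236.9, 237.2] [ 700. -335.   70.] 114.06778238693924
scene [265.2, 207.1, 286.9, 235.9] [ 592. -256.   40.] 62.906241619649705
top [324.3, 140.4, 341.2, 168.1] [ 583. -265.   59.] 63.61815642252898
top [354.4, 70.0, 394.0, 128.1] [ 682. -348.  107.] 114.94509782200714
top [28.5, 60.8, 232.1, 196.6] [715. 114.  36.] 97.66312623707972
top [210.4, 154.0, 221.3, 185.1] [542. -32.  74.] 98.01177868207029
```

View pics/s3c.png

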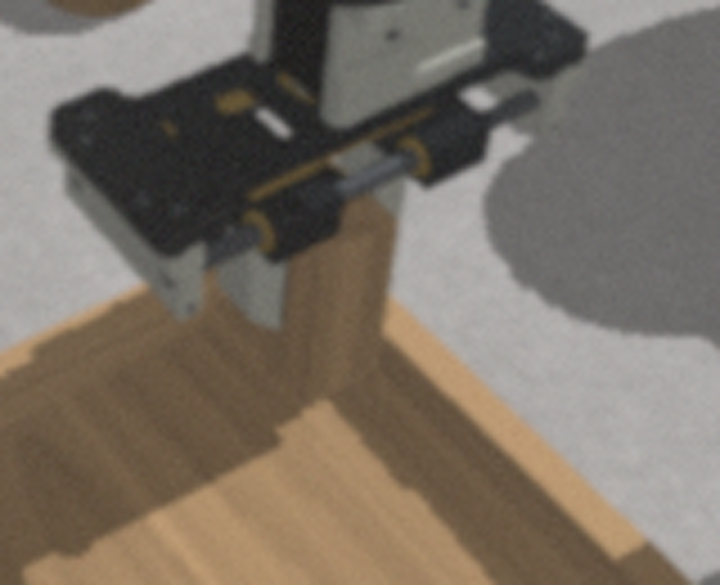

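```bash
python3 -c "
from h import *
c=capture('scene'); P=cloud(c); Y=P.reshape(-1,3)-[522.7,-32.5,0]
Y=Y@Rt.from_euler('z',1.73,degrees=True).as_matrix()
k=(Y[:,2]>30)&(Y[:,2]<95)
q=Y[k&(abs(Y[:,1]-56)<5)&(Y[:,0]>5)&(Y[:,0]<31)]
A=np.c_[q[:,0]-18,q[:,2]-60,np.ones(len(q))]; print('+y face',len(q),np.linalg.lstsq(A,q[:,1],rcond=None)[0])
q=Y[k&(Y[:,2]<48)&(abs(Y[:,0]-36)<5)&(Y[:,1]>5)&(Y[:,1]<50)]; print('+x',len(q),np.median(q[:,0]) if len(q) else '')
# reference: rail inner/outer edges and far fitted leg +y face seen by same camera
r=Y[(Y[:,2]>36)&(Y[:,2]<43)&(Y[:,1]>80)&(Y[:,1]<250)&(Y[:,0]<8)&(Y[:,0]>-25)]; print('rail x',np.percentile(r[:,0],[2,98]))
q=Y[(Y[:,2]>45)&(Y[:,2]<95)&(abs(Y[:,1]-56)<6)&(Y[:,0]>208)&(Y[:,0]<236)]
A=np.c_[q[:,0]-222,q[:,2]-60,np.ones(len(q))]; print('fitted leg +y face',len(q),np.linalg.lstsq(A,q[:,1],rcond=None)[0])
for n in ('mug','tape','driver'):
    for s in silhouettes(n,'scene')[:1]: print(n,s['box'])
"
```

```text
+y face 302 [-2.81716952e-03 -8.28893067e-04  5.61823730e+01]
+x 70 35.04200819290595
rail x [-16.03730178  -0.58313809]
fitted leg +y face 408 [-3.49070448e-03 -2.25507366e-03  5.66323478e+01]
mug [262.7, 128.5, 303.8, 173.7]
tape [307.5, 199.6, 337.2, 222.6]
driver [315.0, 163.9, 352.2, 186.3]
```

The +y face matches the fitted leg's in position, yaw and plumb. The +x face sits about 36 mm from the rail face, and the bystanders haven't moved. I'll hold briefly to settle, then hand in.

Request:
servo_tool(slide=[[-0.002,-0.002,0.001],[-0.004,-0.004,0.002],[-0.004,-0.004,0.002],[-0.004,-0.004,0.002],[-0.004,-0.004,0.002]], rot=[[0,0,0],[0,0,0],[0,0,0],[0,0,0],[0,0,0]], claw=[20,20,20,20,20])

```text
time: 13.88
tool_pos: [539.0, -3.7, 49.1]
tcp_rot: [3.14, -0.001, 1.601]
contact_force: [18.0, 21.5, 11.8]
grip_width: 35.5
```

```bash
python3 -c "
from h import *
go(539,-3.7,49,91.73); print(close_job())"
```

```text
at [539.   -3.7  49.1] [ 1.7989e+02 -4.0000e-02  9.1760e+01] F [18.  21.5 11.8] w 35.5 t 13.88
slide [0.0002 0.0001 0.0003] rot [ 0.0006 -0.0002  0.0002]
the job is handed in; nothing more can be done
None
```

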